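Hang and lock the missing bracket of a table spice rack

TASK

The spice rack on the table lacks one of its two upper shelf brackets. Hook the loose steel bracket into the slots of the bare upright, at the same height as its twin on the other upright, and let go so that it hangs there by itself; then press it down until it snaps fully home and is level with the twin. Leave the soap bottle, tape roll, eraser, spoon and the jars on the lower shelf where they are.

Things in the scene. Friction and masses are not known exactly. Their poses are not given: they have to be found in the camera images.
- bracket: the loose pressed-steel bracket, a channel 140 long x 22 wide x 56 mm high, 0.2 to 0.36 kg, standing on its flat lower edge. Origin: middle of its underside; x axis from the tip (-70 mm) to the heel (+70 mm, a flat plate 22 x 56 mm), z up. Lower front corner cut off (flat underside from x = -25 mm). Shelf stop 8 mm high on top at the tip. Balances near x = +15 mm; grip it across its 22 mm width
- bracket_heel (a point): middle of the top edge of the bracket's heel plate, (70, 0, 56) mm in the bracket's frame. The flat top within 30 mm in front of it is the place to press the hung bracket down
- bracket_hook (a point): lowest point of the hook's tooth, (78.5, 0, 30) mm in the bracket's frame. The hook is 8 mm wide: a neck at z 44 to 52 mm and a tooth 6 mm thick hanging from its end, 5.5 mm behind the heel plate, reaching 14 mm out in all. Below it a plain tab, 8 mm wide and 8 mm out, at z 6 to 13 mm, goes into the slot below the hook's
- bare_upright: the upright that lacks an upper bracket (a lower one is in it): fixed slotted aluminium channel 32 wide x 26 deep x 308 mm high. Origin: table height, under the middle of its slotted front face. x axis points into the face, away from the robot (the hung bracket's x axis points the same way), y left, z up. Front plate 4 mm thick; slots 12 wide x 32 mm high, one every 40 mm
- hook_slot (a point): middle of the lower edge of the topmost slot, for the hook, 254 mm above the table (the tab's slot edge: 214 mm). To enter, hold the bracket 14 to 24 mm above its final height, so that the tooth passes over this edge, and move it straight in until the heel plate touches the face. Let down, the tooth drops behind the plate
- upright_seat (a point): point on the bare upright's front face, 266 mm above the table, where bracket_heel lies when the bracket is home (underside at 210 mm). Let go, the bracket hangs with its heel 7 to 10 mm higher, on a sprung roller, tip sagging 3 to 4 degrees. Some 10 N (at most 15) on its top, about 25 mm before the face, force it past the roller, which snaps in over the tooth; the last 4 mm go by themselves
- twin_heel (a point): the same point on the other upright (fixed, 170 mm to one side), whose upper bracket, same shape, is already in place and reaches 140 mm towards the robot with its top at 266 mm
- rack: fixed rack with the two uprights 85 mm left and right of its middle line and a wooden lower shelf board, 230 wide, reaching 129 mm in front of the uprights' face, top at 74 mm. Origin: table height, midway between the uprights, in the plane of their front faces; axes as the upright's
- salt_shaker: glass salt shaker 44 mm wide, 90 mm high, standing on the lower shelf; origin in its underside
- cream_pot: small round pot 58 mm wide, 50 mm high, on the lower shelf; origin in its underside
- tape_roll: roll of tape lying flat, 96 mm wide, 48 mm high, close beside one half of the bracket (heel half or tip half), leaving no room there for a finger; origin in the middle of its underside
- teaspoon: teaspoon 132 x 26 x 9 mm lying beside the bracket; origin in its underside
- dish_soap: dish soap bottle 52 x 86 mm, 219 mm high, standing at the back of the table between bracket and rack; origin in its underside
- eraser: eraser 22 x 45 x 12 mm lying beside the other half of the bracket; origin in its underside
Not all that is in view belongs to the job. There is more than one size of the cream_pot; the job needs the smallest.

How it is judged:
On the way:
1. the bracket hangs by its hook in the two topmost slots of the bare upright, let go and still, not yet pressed home (contact force between bracket and the fingers below 0.2 N and z of bracket_heel in the frame of upright_seat between 0.005 and 0.0135 m and x of bracket_heel in the frame of upright_seat above -0.005 m and horizontal distance between bracket_heel and upright_seat below 0.006 m and angle between the x axis of bracket and the x axis of bare_upright, either way round below 0.15 rad and linear speed of bracket below 0.02 m/s), for 0.3 s.
At the end, for the whole second after the job is handed in: The loose bracket hangs in the two topmost slots of the bare upright, fully home: its heel within 3 mm of the seat's height (4 mm below at most) and 5 mm sideways, in line with the upright within 6 degrees, at rest and locked; the jars and the soap bottle stand upright (z of bracket_heel in the frame of upright_seat between -0.004 and 0.003 m and horizontal distance between bracket_heel and upright_seat below 0.005 m and angle between the x axis of bracket and the x axis of bare_upright, either way round below 0.1 rad and angle between the z axis of bracket and the z axis of bare_upright, either way round below 0.1 rad and linear speed of bracket below 0.01 m/s and angle between each of salt_shaker, cream_pot, dish_soap's own z axis and vertical below 0.2 rad); the robot touches nothing.
It fails at once if a jar on the lower shelf (salt shaker or cream pot) is moved by more than 30 mm (distance of any of salt_shaker, cream_pot from where it was at the start of the episode above 0.03 m).
It fails at once if the soap bottle, tape roll, eraser or teaspoon is moved by more than 30 mm (distance of any of dish_soap, tape_roll, eraser, teaspoon from where it was at the start of the episode above 0.03 m).
It also fails if it takes over 43 s, if anything falls off the work surface, if the arm or the gripper's body presses on something with over 40 N, if the wrist force passes 120 N, or if a joint passes its speed limit or range.

ROBOT

A 7-joint arm with a two-finger parallel gripper is mounted at the origin on the work surface; the furniture and walls round the work are solid. World frame = base frame: x ahead of the robot, y to its left, z up, the work surface at z = 0. Lengths are in m, angles in rad, forces in N, time in s.
With the tool pointing down it reaches from about 0.4 to 0.925 m from the base axis. Payload 4.1 kg.
Tool frame: the origin (TCP) lies at the very end of the fingers, on their centre line; the grasp point (between the pads) lies 19 mm behind it; z points along the fingers, y is the line along which they close (so a half turn about z gives the same grasp; the last joint's range is limited). The gripper opens to 85 mm and grips with 20 to 120 N. Pads are 22 mm wide; open, the fingers measure 114 mm over their backs; the gripper's body (76 mm by 85 mm) begins 54 mm behind the grasp point. The pads swing forward as they close: fully open they stand 13 mm farther back than shut.
Start: joints at [1.216, 0.398, 0.045, 1.537, -0.019, 1.207, -0.051], TCP at [0.164, -0.629, 0.231] pointing down, gripper open.
Joint ranges: [-2.82, 2.82], [-0.49, 2.23], [-1.37, 1.46], [0, 2.46], [-1.36, 4.5], [0.23, 2], [-2.94, 2.94]. Speed limits (rad/s): [2.57, 2.57, 3.14, 3.14, 3.14, 3.14, 3.14].

INTERFACE

Orientations are given as [roll, pitch, yaw] about the fixed x, y, z axes, in that order (R = Rz(yaw) Ry(pitch) Rx(roll)).
In Python, from plant import r, cams, order gives the robot as it stands.
- The arm moves only by the shell command python3 -m creep 'ROWS' [FORCE]. ROWS is JSON, a list of rows, each an object of numbers: "claw": the opening, from 0 (shut) to 1 (fully open); "tx", "ty", "tz": the shift along the tool's x, y, z in mm; "turn": the turn about the tool's z in rad. A call has 1 to 5 rows; each row is the pose to reach, as a shift and turn from the pose commanded when the call began, along the tool's axes at that moment; what a row does not reach only later rows make up. A row lasts 1/10 s, in which the tool goes at most 50 mm and 8.59 degrees, less where a joint would pass 70% of its speed; a pose out of reach is approached as far as the arm can. A call with a gripper value outside its range is refused whole. The fingers move at their own pace and stop on an object; FORCE is the grip in N (left out, the last holds). Time passes only in rows, so rows that repeat a pose let the fingers close. It gives the time, the measured TCP pose, the force, the opening and the grip force at its end, in the units of the state.
- r.read_state(): the state, without advancing time (a new reading comes with each control period).
- cams.get_image(name): name is "side" or "top"; returns the picture (420x560x3 uint8, red, green, blue); there is no depth.
- cams.get_calibration(name): a dict with "mtx" (3x3 intrinsics, pixels), "D" ([k1, k2, p1, p2, k3] as OpenCV has them; the pictures are not rectified), "view" (4x4, takes a point from world to camera coordinates). Camera axes: x right, y down, z forward; pixel columns grow to the right and rows downward; lengths in m; the calibration is good to about 2 mm. A picture is of the moment at which its call begins. get_calibration takes no time and is no camera call.
- order.hand_in(): hands the job in; it is judged then, once.
Trained networks look in the newest picture that a camera, given by its name, has taken for a name from the list of things; names that differ only in an ending like _2 or _b are one class to them, and where a whole thing is asked for, a point or a joint stands for the part that bears it (a point fixed in the world has none). Each returns a list of dicts, best first, with "p" (0 to 1); they miss things now and then, are a little off and sometimes report something else, mostly with a low value. They report only what shows in the picture. A call takes as long as a camera call. They do not tell look-alikes from the thing itself.
- cams.look_for(thing, camera): "pixel" ([column, row] in pixels, amid what is visible of it).
- cams.outline_of(thing, camera): "pixels" (420x560 bool, what is visible of it) and "pixel" ([column, row] in pixels, amid what is visible of it).
The state is a dict: "t": time; "joint_positions": joint angles; "dq": joint speeds; "joint_efforts": joint torques, N m; "eef_pos": TCP position; "orientation": TCP orientation; "ft_force": force on the tool from outside, world axes, zero at the start; "ft_torque": the same for the moment, N m; "width": opening from 0.0 (shut) to 1.0 (fully open); "gripper_force": force on a finger pad.
Only numpy, scipy, OpenCV 4.12 (cv2) and the standard library are available. Lean on these libraries where they do the work, as an engineer would, in place of code of your own. Each camera call takes 0.05 s, during which the arm holds its last target. There are 200 camera calls.

## Working session

There is one attempt and no reset: what is moved stays moved. The work goes in short steps, Python scripts to look and compute and a shell command to move; the robot and the scene stay as the last step left them, time stands still between calls to the robot, and variables do not carry over. Pictures are saved under pics/ and viewed, at most 10 in all, crops included, and the job is handed in when it is done.

```bash
ls; mkdir -p pics; python3 - <<'E'
from plant import r,cams,order
import cv2,numpy as np
for n in("side","top"):
    cv2.imwrite(f"pics/{n}0.png",cams.get_image(n)[:,:,::-1])
    c=cams.get_calibration(n);print(n,np.round(c["mtx"],1).tolist(),np.round(c["D"],4),np.round(c["view"],3).tolist())
    for th in("bracket","bare_upright","rack","tape_roll","eraser","teaspoon","dish_soap","cream_pot","salt_shaker"):
        print(th,[(np.round(d["pixel"]).tolist(),round(d["p"],2)) for d in cams.look_for(th,n)][:4])
print(r.read_state())
E
```

```text
pics
side [[484.9, 0.0, 277.2], [0.0, 484.9, 210.0], [0.0, 0.0, 1.0]] [-0.0988  0.      0.      0.      0.    ] [[-1.0, 0.02, 0.022, 0.398], [-0.006, 0.588, -0.809, 0.008], [-0.029, -0.808, -0.588, 1.3], [0.0, 0.0, 0.0, 1.0]]
bracket [([275.0, 300.0], 0.93), ([249.0, 104.0], 0.5), ([209.0, 256.0], 0.2)]
bare_upright [([227.0, 199.0], 0.84)]
rack [([251.0, 192.0], 0.72)]
tape_roll [([318.0, 322.0], 0.59), ([264.0, 155.0], 0.33)]
eraser [([263.0, 340.0], 0.64)]
teaspoon [([256.0, 293.0], 0.58)]
dish_soap [([207.0, 256.0], 0.6), ([320.0, 309.0], 0.33)]
cream_pot [([284.0, 246.0], 0.97), ([258.0, 183.0], 0.88), ([333.0, 262.0], 0.77)]
salt_shaker [([263.0, 154.0], 0.65), ([260.0, 183.0], 0.23)]
top [[391.4, 0.0, 285.8], [0.0, 391.4, 213.2], [0.0, 0.0, 1.0]] [-0.0621  0.      0.      0.      0.    ] [[-0.019, -1.0, -0.006, 0.193], [-0.998, 0.02, -0.063, 0.42], [0.063, 0.005, -0.998, 1.075], [0.0, 0.0, 0.0, 1.0]]
bracket [([226.0, 216.0], 0.88)]
bare_upright [([343.0, 160.0], 0.7), ([202.0, 210.0], 0.48)]
rack [([369.0, 186.0], 0.92), ([342.0, 160.0], 0.42)]
tape_roll [([201.0, 245.0], 0.9
[... 303 characters left out ...]
.0, 'joint_positions': array([ 1.21602484,  0.39840119,  0.04507078,  1.53659184, -0.01871538,
        1.20688097, -0.05072102]), 'dq': array([-0.00341101, -0.00113607, -0.0003647 ,  0.00065057, -0.00047271,
       -0.00105513, -0.00177623]), 'joint_efforts': array([ 2.22496760e-04, -4.75037706e+01,  1.36302698e+00, -2.54527938e+01,
        1.15287735e-02,  9.11253228e-04, -1.95562201e-06]), 'eef_pos': array([ 0.16450773, -0.62888289,  0.23134898]), 'orientation': array([ 3.14145338e+00, -1.76382409e-05,  2.55845587e-01]), 'ft_force': array([-0.1053328 , -0.37351316,  0.6973957 ]), 'ft_torque': array([-0.01319266,  0.00636548, -0.07145279]), 'gripper_force': 0.0, 'width': 1.0025797065676727}
```

View pictures.

View pics/side0.png

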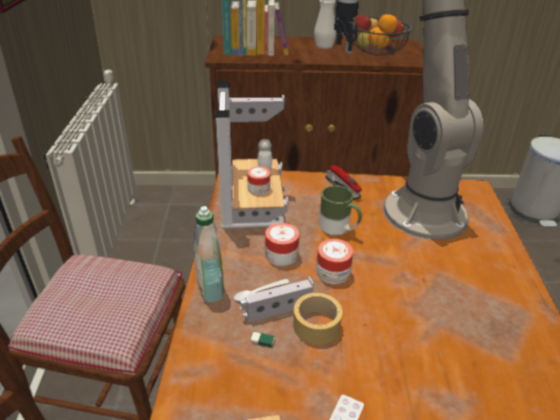

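View pics/top0.png

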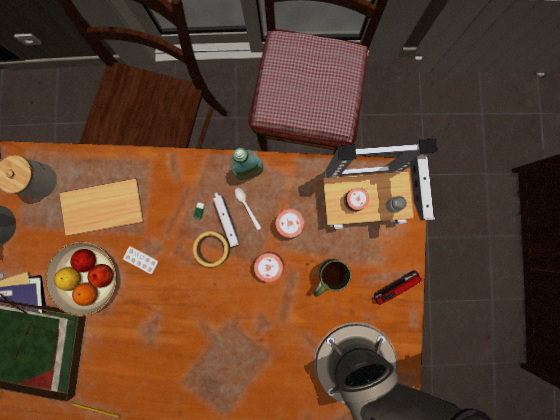

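```bash
python3 - <<'E'
import cv2,numpy as np
s=cv2.imread("pics/side0.png");t=cv2.imread("pics/top0.png")
def c(i,x,y,w,h,k):return cv2.resize(i[y:y+h,x:x+w],(w*k,h*k),interpolation=cv2.INTER_CUBIC)
o=np.zeros((600,800,3),np.uint8)
def put(a,x,y):o[y:y+a.shape[0],x:x+a.shape[1]]=a
put(c(s,210,75,80,155,3),0,0)       # 240x465 
put(c(s,232,272,85,55,4),245,0)    # 340x220
put(c(t,205,185,40,70,5),595,0)    # 200x350
put(c(t,322,135,120,100,3),240,230) # 360x300
cv2.imwrite("pics/m1.png",o)
E
```

```text
(no output)
```

View pics/m1.png

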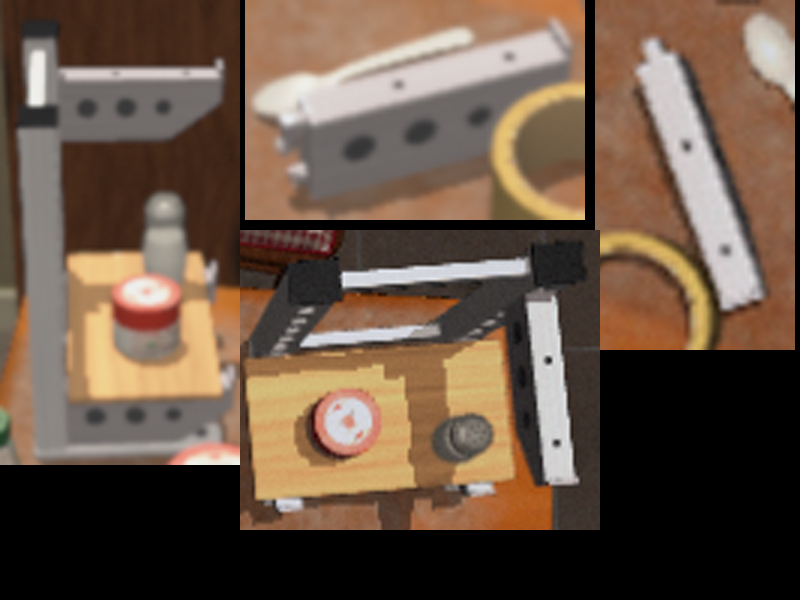

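```bash
cat > h.py <<'E'
from plant import r,cams,order
import cv2,numpy as np
from scipy.optimize import least_squares
from scipy.spatial.transform import Rotation as Ro
C={n:cams.get_calibration(n) for n in("side","top")}
def proj(n,P):
    V=np.array(C[n]["view"]);return cv2.projectPoints(np.array(P,float).reshape(-1,3),cv2.Rodrigues(V[:3,:3])[0],V[:3,3],np.array(C[n]["mtx"]),np.array(C[n]["D"]))[0][:,0]
def w(p,P):
    c,s=np.cos(p[2]),np.sin(p[2]);P=np.array(P,float);return np.c_[p[0]+c*P[:,0]-s*P[:,1],p[1]+s*P[:,0]+c*P[:,1],P[:,2]+(p[3] if len(p)>3 else 0)]
def fit(obs,p0):
    "obs: (cam, local point m, pixel)"
    P=[o[1] for o in obs];z=np.array([o[2] for o in obs],float)
    def f(p):
        W=w(p,P);return np.concatenate([proj(o[0],W[i])[0]-z[i] for i,o in enumerate(obs)])
    s=least_squares(f,p0,loss="soft_l1");print(np.round(s.x,4));print(np.round(f(s.x).reshape(-1,2),1).tolist());return s.x
E
cat > m.py <<'E'
from h import *
T=lambda a,x,y:a
t1=lambda x,y:((x-595)/5+205-.4,y/5+185-.4)
t2=lambda x,y:((x-240)/3+322-.33,(y-230)/3+135-.33)
s1=lambda x,y:((x-245)/4+232-.4,y/4+272-.4)
s0=lambda x,y:(x/3+210-.33,y/3+75-.33)
print("bracket")
B=fit([("top",(.07,.011,.056),t1(640,72)),("top",(.07,-.011,.056),t1(682,54)),("top",(-.07,.011,.064),t1(727,307)),("top",(-.07,-.011,.064),t1(763,293)),
("side",(.07,.011,.056),s1(316,112)),("side",(.07,.011,0),s1(322,197)),("side",(.07,-.011,.056),s1(302,92))],[.45,.3,.3])
print("rack")
b=-.085
R=fit([("top",(0,b+.011,.266),t2(527,297)),("top",(0,b-.011,.266),t2(557,295)),("top",(-.14,b+.011,.274),t2(547,484)),("top",(-.14,b-.011,.274),t2(578,480)),
("top",(-.129,.115,.074),t2(257,498)),("top",(-.129,-.115,.074),t2(514,478)),
("top",(0,.101,.308),t2(290,304)),("top",(0,.069,.308),t2(338,299)),("top",(0,-.069,.308),t2(533,285)),
("side",(-.129,.115,.074),s0(70,398)),("side",(0,.101,0),s0(65,455)),("side",(-.129,-.115,.074),s0(212,256)) if 0 else ("side",(0,.101,.19),s0(59,143)),
("side",(-.14,b+.011,.266),s0(218,78)),("side",(0,b+.011,.266),s0(62,80))],[.5,-.1,0])
print("bare seat",w(R,[[0,.085,.266]]))
for th in ("tape_roll","eraser","teaspoon","dish_soap"):pass
def bp(n,px,z):
    V=np.array(C[n]["view"]);u=cv2.undistortPoints(np.array([[px]],float),np.array(C[n]["mtx"]),np.array(C[n]["D"]))[0,0]
    d=V[:3,:3].T@[u[0],u[1],1];o=-V[:3,:3].T@V[:3,3];return o+d*(z-o[2])/d[2]
c,s=np.cos(B[2]),np.sin(B[2])
for nm,px,z in(("tape",(211,249),.048),("eraser",(199.5,211),.012),("spoon bowl",(240.5,192),.009),("spoonend",(259,228),.005),("soap",(241,155),.219),("pot1",(290,223),.06),("pot2",(268,267),.06)):
    q=bp("top",px,z);d=q-[B[0],B[1],0];print(nm,np.round(q,3),"in bracket",np.round([c*d[0]+s*d[1],-s*d[0]+c*d[1]],3))
E
python3 m.py
```

```text
bracket
[0.4007 0.3432 0.335 ]
[[0.5, -0.0], [-0.3, 0.7], [0.2, 2.0], [0.8, 2.0], [-0.6, 2.4], [-1.7, 0.2], [-0.4, -0.2]]
rack
[ 0.5217 -0.0293  0.0579]
[[-0.6, -0.8], [-0.7, -0.8], [0.5, 1.0], [0.3, 1.5], [-0.8, 1.2], [0.2, 1.0], [0.8, -1.1], [0.3, -0.6], [1.6, -0.8], [50.5, -0.9], [0.1, 2.0], [-0.6, 41.2], [1.1, 0.6], [-2.3, 0.7]]
bare seat [[0.51682579 0.05555328 0.266     ]]
tape [0.329 0.388 0.048] in bracket [-0.053  0.065]
eraser [0.435 0.426 0.012] in bracket [0.059 0.067]
spoon bowl [0.486 0.311 0.009] in bracket [ 0.07  -0.059]
spoonend [0.384 0.26  0.005] in bracket [-0.043 -0.073]
soap [0.546 0.283 0.219] in bracket [ 0.118 -0.104]
pot1 [0.394 0.174 0.06 ] in bracket [-0.062 -0.158]
pot2 [0.279 0.234 0.06 ] in bracket [-0.151 -0.063]
```

```bash
cat > conv.py <<'E'
import sys,json;from h import *
s=r.read_state();a=list(map(float,sys.argv[1:]))  # x y z yaw
M=Ro.from_euler("xyz",s["orientation"]);d=M.inv().apply(np.array(a[:3])-s["eef_pos"])*1000
print("t",round(s["t"],2),"pos",np.round(s["eef_pos"],4),"rpy",np.round(s["orientation"],4),"F",np.round(s["ft_force"],1),"w",round(s["width"],3))
print("tx,ty,tz",np.round(d,1),"turn",round((s["orientation"][2]-a[3]+np.pi/2)%np.pi-np.pi/2,4))
E
python3 -m creep '[{"tx":153,"ty":-78,"tz":-85},{"tx":153,"ty":-78,"tz":-85},{"tx":153,"ty":-78,"tz":-85},{"tx":153,"ty":-78,"tz":-85,"claw":0.6},{"tx":153,"ty":-78,"tz":-85,"claw":0.6}]'
python3 -m creep '[{"tx":153,"ty":-78,"tz":-85},{"tx":153,"ty":-78,"tz":-85},{"tx":153,"ty":-78,"tz":-85},{"tx":153,"ty":-78,"tz":-85},{"tx":153,"ty":-78,"tz":-85}]'
python3 conv.py 0.5 0 0.4 0.256
sed -i 's/("side",(-.129,.115,.074),s0(70,398))/("side",(-.129,.115,.074),s0(221,398))/; s/("side",(0,.101,.19),s0(59,143))/("top",(0,b-.016,.308),t2(583,283))/' m.py; python3 m.py
```

```text
t 1.0 pos [ 0.1645 -0.6289  0.2313] rpy [ 3.1415 -0.      0.2558] F [-0.1 -0.4  0.7] w 1.003
tx,ty,tz [ 483.7 -523.5 -168.7] turn -0.0002
bracket
[0.4007 0.3432 0.335 ]
[[0.5, -0.0], [-0.3, 0.7], [0.2, 2.0], [0.8, 2.0], [-0.6, 2.4], [-1.7, 0.2], [-0.4, -0.2]]
rack
[ 0.5213 -0.0291  0.0574]
[[-0.7, -0.6], [-0.8, -0.6], [0.4, 1.2], [0.2, 1.7], [-0.9, 1.3], [0.1, 1.2], [0.7, -0.9], [0.2, -0.4], [1.5, -0.6], [0.3, -0.9], [0.2, 2.0], [0.0, -1.0], [1.3, 0.7], [-2.1, 0.7]]
bare seat [[0.51646367 0.0557398  0.266     ]]
tape [0.329 0.388 0.048] in bracket [-0.053  0.065]
eraser [0.435 0.426 0.012] in bracket [0.059 0.067]
spoon bowl [0.486 0.311 0.009] in bracket [ 0.07  -0.059]
spoonend [0.384 0.26  0.005] in bracket [-0.043 -0.073]
soap [0.546 0.283 0.219] in bracket [ 0.118 -0.104]
pot1 [0.394 0.174 0.06 ] in bracket [-0.062 -0.158]
pot2 [0.279 0.234 0.06 ] in bracket [-0.151 -0.063]$[0]: bad value
$[0]: bad value
```

```bash

python3 -m creep '[{"claw":1,"tx":38,"ty":-20,"tz":-21,"turn":0},{"claw":1,"tx":76,"ty":-40,"tz":-42,"turn":0},{"claw":1,"tx":114,"ty":-60,"tz":-63,"turn":0},{"claw":0.6,"tx":153,"ty":-78,"tz":-85,"turn":0},{"claw":0.6,"tx":153,"ty":-78,"tz":-85,"turn":0}]'
python3 conv.py 0.5 0 0.4 0.256
```

```text
t: 1.5
eef_pos: [0.3012, -0.5109, 0.3204]
orientation: [3.136, -0.007, 0.268]
ft_force: [1.2, 0.1, -0.3]
width: 0.691
gripper_force: 0.0
t 1.5 pos [ 0.3012 -0.5109  0.3204] rpy [ 3.1364 -0.0072  0.268 ] F [ 1.2  0.1 -0.3] w 0.691
tx,ty,tz [ 327.5 -439.6  -79.5] turn 0.012
```

```bash

python3 -m creep '[{"claw":0.6,"tx":38,"ty":-20,"tz":-21,"turn":0},{"claw":0.6,"tx":76,"ty":-40,"tz":-42,"turn":0},{"claw":0.6,"tx":114,"ty":-60,"tz":-63,"turn":0},{"claw":0.6,"tx":153,"ty":-78,"tz":-85,"turn":0}]' | head -2
python3 -m creep '[{"claw":0.6,"tx":22,"ty":-45,"tz":0,"turn":0},{"claw":0.6,"tx":44,"ty":-90,"tz":0,"turn":0},{"claw":0.6,"tx":66,"ty":-135,"tz":0,"turn":0},{"claw":0.6,"tx":88,"ty":-180,"tz":0,"turn":0}]' | head -2
python3 -m creep '[{"claw":0.6,"tx":22,"ty":-45,"tz":0,"turn":0},{"claw":0.6,"tx":44,"ty":-90,"tz":0,"turn":0},{"claw":0.6,"tx":66,"ty":-135,"tz":0,"turn":0},{"claw":0.6,"tx":88,"ty":-180,"tz":0,"turn":0},{"claw":0.6,"tx":88,"ty":-180,"tz":0,"turn":0}]'
python3 conv.py 0.418 0.349 0.3 0.335
```

```text
t: 1.9
eef_pos: [0.4215, -0.3995, 0.4022]
t: 2.3
eef_pos: [0.4605, -0.2029, 0.4013]
t: 2.8
eef_pos: [0.5005, 0.0006, 0.4016]
orientation: [-3.138, -0.002, 0.27]
ft_force: [0.6, 0.1, -0.0]
width: 0.599
gripper_force: 0.0
t 2.8 pos [0.5005 0.0006 0.4016] rpy [-3.1381e+00 -2.3000e-03  2.6960e-01] F [ 0.6  0.1 -0. ] w 0.599
tx,ty,tz [  13.1 -357.4  102.9] turn -0.0654
```

```bash

python3 -m creep '[{"claw":0.6,"tx":2,"ty":-45,"tz":0,"turn":-0.04},{"claw":0.6,"tx":4,"ty":-90,"tz":0,"turn":-0.079},{"claw":0.6,"tx":6,"ty":-135,"tz":10,"turn":-0.079},{"claw":0.6,"tx":7,"ty":-180,"tz":25,"turn":-0.079}]' | head -2
python3 -m creep '[{"claw":0.6,"tx":-13,"ty":-43,"tz":20,"turn":0},{"claw":0.6,"tx":-13,"ty":-88,"tz":40,"turn":0},{"claw":0.6,"tx":-13,"ty":-133,"tz":60,"turn":0},{"claw":0.6,"tx":-13,"ty":-178,"tz":80,"turn":0},{"claw":0.6,"tx":-13,"ty":-178,"tz":80,"turn":0}]'
python3 conv.py 0.418 0.349 0.2 0.335
```

```text
t: 3.2
eef_pos: [0.4617, 0.1688, 0.3768]
t: 3.7
eef_pos: [0.3858, 0.3362, 0.294]
orientation: [-3.139, 0.005, 0.346]
ft_force: [-1.1, -0.6, -0.4]
width: 0.596
gripper_force: 0.0
t 3.7 pos [0.3858 0.3362 0.294 ] rpy [-3.1386  0.0047  0.3457] F [-1.1 -0.6 -0.4] w 0.596
tx,ty,tz [35.1 -0.8 93.8] turn 0.0107
```

```bash

python3 -m creep '[{"claw":0.6,"tx":35,"ty":0,"tz":30,"turn":0},{"claw":0.6,"tx":35,"ty":0,"tz":75,"turn":0},{"claw":0.6,"tx":35,"ty":0,"tz":120,"turn":0},{"claw":0.6,"tx":35,"ty":0,"tz":145,"turn":0},{"claw":0.6,"tx":35,"ty":0,"tz":145,"turn":0}]' | head -2
python3 - <<'E'
from h import *
a=cams.get_image("top");b=cams.get_image("side")
k=lambda i,x,y,w,h,f:cv2.resize(i[y:y+h,x:x+w,::-1],(w*f,h*f),interpolation=cv2.INTER_CUBIC)
A=k(a,180,150,100,120,4);B=k(b,190,200,100,120,4) if 0 else k(b,220,230,100,120,4)
cv2.imwrite("pics/m2.png",np.hstack([A,B]))
E
python3 conv.py 0.418 0.349 0.15 0.335
```

```text
t: 4.2
eef_pos: [0.4226, 0.3395, 0.1474]
t 4.3 pos [0.4246 0.3428 0.1519] rpy [ 3.1415e+00 -5.0000e-04  3.3380e-01] F [1.  0.  1.1] w 0.599
tx,ty,tz [-4.2 -8.1  1.9] turn -0.0012
```

View pics/m2.png

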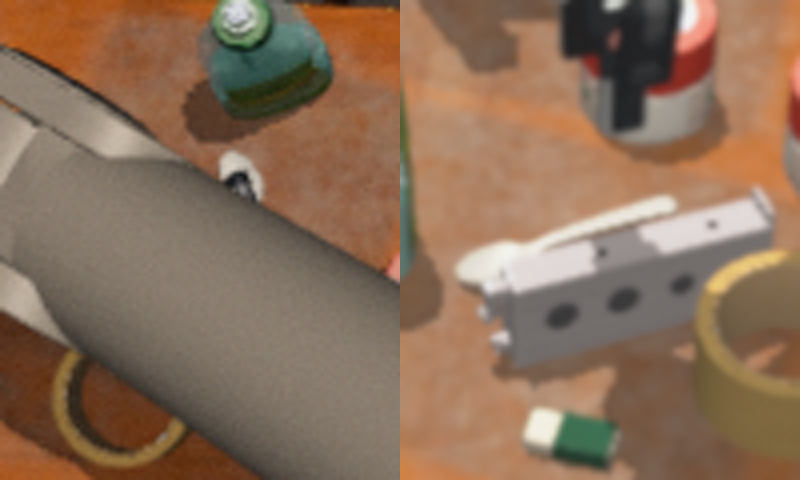

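```bash

python3 -m creep '[{"claw":0.6,"tx":-4,"ty":-8,"tz":40,"turn":0},{"claw":0.6,"tx":-4,"ty":-8,"tz":80,"turn":0},{"claw":0.6,"tx":-4,"ty":-8,"tz":115,"turn":0},{"claw":0.6,"tx":-4,"ty":-8,"tz":130,"turn":0},{"claw":0.6,"tx":-4,"ty":-8,"tz":130,"turn":0}]'
python3 - <<'E'
from h import *
b=cams.get_image("side")
cv2.imwrite("pics/m3.png",cv2.resize(b[200:350,200:360,::-1],(800,750))[:600])
E
python3 conv.py 0.418 0.349 0.022 0.335
```

```text
t: 4.8
eef_pos: [0.4176, 0.3491, 0.0212]
orientation: [3.141, 0.001, 0.334]
ft_force: [0.1, -0.9, 0.6]
width: 0.6
gripper_force: 0.0
t 4.85 pos [0.4183 0.3502 0.0225] rpy [-3.1411e+00 -1.7000e-03  3.3450e-01] F [0.5 0.6 0.4] w 0.604
tx,ty,tz [-0.7  1.   0.5] turn -0.0005
```

View pics/m3.png

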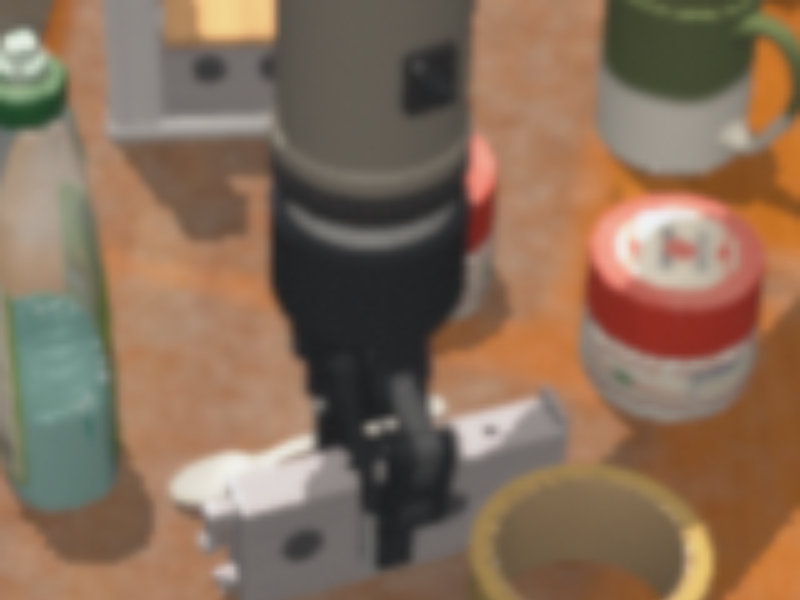

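```bash

python3 -m creep '[{"claw":0.6,"tx":8,"ty":1,"tz":0,"turn":0},{"claw":0.1,"tx":8,"ty":1,"tz":0,"turn":0},{"claw":0.1,"tx":8,"ty":1,"tz":0,"turn":0},{"claw":0.1,"tx":8,"ty":1,"tz":0,"turn":0},{"claw":0.1,"tx":8,"ty":1,"tz":0,"turn":0}]' 80
python3 -m creep '[{"claw":0.1,"tx":0,"ty":0,"tz":0,"turn":0},{"claw":0.1,"tx":0,"ty":0,"tz":0,"turn":0}]'
python3 conv.py 0.418 0.349 0.022 0.335
```

```text
t: 5.35
eef_pos: [0.4264, 0.3523, 0.0229]
orientation: [-3.141, -0.003, 0.335]
ft_force: [0.6, -0.6, 7.2]
width: 0.245
gripper_force: 78.3
t: 5.55
eef_pos: [0.4264, 0.3524, 0.0229]
orientation: [-3.141, -0.004, 0.335]
ft_force: [0.2, -0.4, 5.6]
width: 0.245
gripper_force: 78.3
t 5.55 pos [0.4264 0.3524 0.0229] rpy [-3.1407 -0.0035  0.3349] F [ 0.2 -0.4  5.6] w 0.245
tx,ty,tz [-9.1  0.4  0.8] turn -0.0001
```

```bash

python3 -m creep '[{"claw":0.1,"tx":0,"ty":0,"tz":-30,"turn":0},{"claw":0.1,"tx":0,"ty":0,"tz":-80,"turn":0},{"claw":0.1,"tx":0,"ty":0,"tz":-130,"turn":0},{"claw":0.1,"tx":0,"ty":0,"tz":-180,"turn":0},{"claw":0.1,"tx":0,"ty":0,"tz":-230,"turn":0}]'
python3 -m creep '[{"claw":0.1,"tx":0,"ty":0,"tz":-30,"turn":0},{"claw":0.1,"tx":-15,"ty":45,"tz":-30,"turn":0.06},{"claw":0.1,"tx":-30,"ty":90,"tz":-30,"turn":0.12},{"claw":0.1,"tx":-45,"ty":135,"tz":-30,"turn":0.18},{"claw":0.1,"tx":-60,"ty":180,"tz":-30,"turn":0.2775}]'
python3 -m creep '[{"claw":0.1,"tx":0,"ty":0,"tz":0,"turn":0},{"claw":0.1,"tx":0,"ty":0,"tz":0,"turn":0}]'
python3 conv.py 0.4286 0.0507 0.27 0.0574
```

```text
t: 6.05
eef_pos: [0.4241, 0.3503, 0.2526]
orientation: [3.14, 0.002, 0.335]
ft_force: [1.2, 1.1, -1.8]
width: 0.247
gripper_force: 78.9
t: 6.55
eef_pos: [0.4263, 0.1592, 0.2806]
orientation: [3.14, 0.001, 0.054]
ft_force: [1.4, -0.4, -2.7]
width: 0.25
gripper_force: 79.4
t: 6.75
eef_pos: [0.4269, 0.16, 0.2807]
orientation: [3.141, 0.001, 0.055]
ft_force: [-0.2, 1.3, -2.0]
width: 0.244
gripper_force: 79.8
t 6.75 pos [0.4269 0.16   0.2807] rpy [3.1407e+00 1.1000e-03 5.4500e-02] F [-0.2  1.3 -2. ] w 0.244
tx,ty,tz [ -4.3 109.2  10.8] turn -0.0029
```

```bash

python3 -m creep '[{"claw":0.1,"tx":-4,"ty":45,"tz":10,"turn":0},{"claw":0.1,"tx":-4,"ty":90,"tz":20,"turn":0},{"claw":0.1,"tx":-4,"ty":109,"tz":29,"turn":0},{"claw":0.1,"tx":-4,"ty":109,"tz":29,"turn":0},{"claw":0.1,"tx":-4,"ty":109,"tz":29,"turn":0}]'
python3 - <<'E'
from h import *
a=cams.get_image("top");b=cams.get_image("side")
cv2.imwrite("pics/t4.png",a[:,:,::-1]);cv2.imwrite("pics/s4.png",b[:,:,::-1])
o=np.hstack([cv2.resize(b[70:195,205:305,::-1],(480,600),interpolation=cv2.INTER_CUBIC),cv2.resize(a[125:345,320:437,::-1],(319,600),interpolation=cv2.INTER_CUBIC)])
cv2.imwrite("pics/m4.png",o)
E
python3 conv.py 0.4286 0.0507 0.252 0.0574
```

```text
t: 7.25
eef_pos: [0.4296, 0.0541, 0.252]
orientation: [-3.14, 0.001, 0.06]
ft_force: [-0.3, 1.5, -2.4]
width: 0.251
gripper_force: 79.9
t 7.35 pos [0.43   0.0547 0.2526] rpy [-3.1408e+00 -6.0000e-04  6.1400e-02] F [ 0.6  0.8 -2.7] w 0.251
tx,ty,tz [-1.7  3.9  0.6] turn 0.004
```

View pics/m4.png

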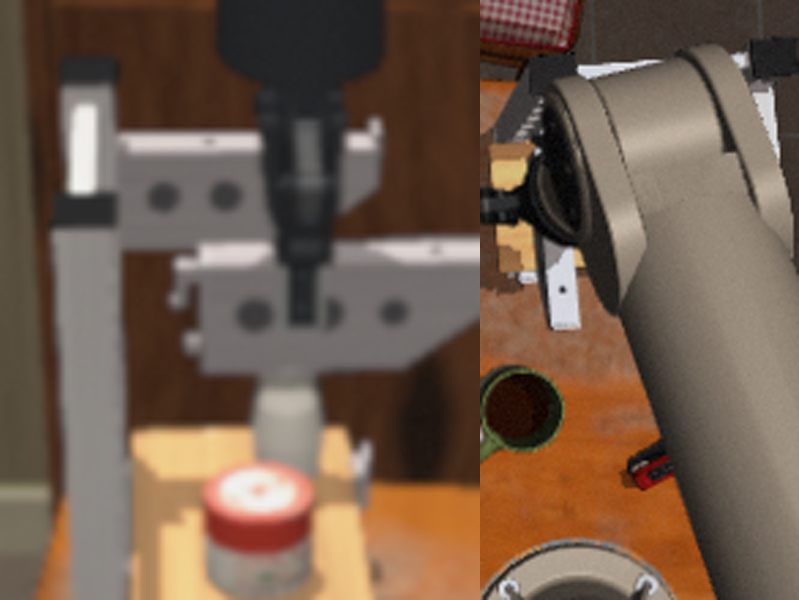

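```bash
cat > e.py <<'E'
from h import *
def ext(img,row,lo,hi,th,dark=False):
    p=img[row,lo:hi].min(1).astype(float) if not dark else 255-img[row,lo:hi].max(1).astype(float)
    m=int(np.argmax(p>th));e=len(p)-1-int(np.argmax(p[::-1]>th))
    # longest run
    best=(0,0);i=0
    while i<len(p):
        if p[i]>th:
            j=i
            while j+1<len(p) and p[j+1]>th:j+=1
            if j-i>best[1]-best[0]:best=(i,j)
            i=j
        i+=1
    i,j=best
    l=lo+i-(p[i]-th)/(p[i]-p[i-1]+1e-6) if i else lo
    h=lo+j+((p[j]-th)/(p[j]-p[j+1]+1e-6) if j+1<len(p) else 0)
    return round(l,2),round(h,2),round((l+h)/2,2)
t0=cv2.imread("pics/top0.png");t4=cv2.imread("pics/t4.png")
if __name__=="__main__":
    for y in range(160,216,6):print("twin",y,ext(t0,y,408,445,140))
    for y in range(144,160,2):print("cap",y,ext(t0,y,330,366,200,True),ext(t0,y,412,445,200,True))
    for y in range(222,247,2):print("tip",y,ext(t4,y,335,365,140))
E
python3 e.py
```

```text
twin 160 (np.float64(417.28), np.float64(427.35), np.float64(422.32))
twin 166 (np.float64(417.88), np.float64(427.55), np.float64(422.72))
twin 172 (np.float64(418.66), np.float64(428.41), np.float64(423.54))
twin 178 (np.float64(425.63), np.float64(429.11), np.float64(427.37))
twin 184 (np.float64(419.68), np.float64(429.43), np.float64(424.55))
twin 190 (np.float64(420.55), np.float64(430.41), np.float64(425.48))
twin 196 (np.float64(420.94), np.float64(430.65), np.float64(425.8))
twin 202 (np.float64(421.67), np.float64(431.4), np.float64(426.53))
twin 208 (np.float64(422.33), np.float64(432.37), np.float64(427.35))
twin 214 (np.float64(422.86), np.float64(432.58), np.float64(427.72))
cap 144 (np.float64(349.17), np.float64(351.85), np.float64(350.51)) (np.float64(418.51), np.float64(436.47), np.float64(427.49))
cap 146 (330, np.float64(354.62), np.float64(342.31)) (np.float64(418.69), np.float64(436.47), np.float64(427.58))
cap 148 (np.float64(334.29), np.float64(354.68), np.float64(344.48)) (np.float64(418.95), np.float64(437.65), np.float64(428.3))
cap 150 (np.float64(337.2), 
[... 764 characters left out ...]
54.67), np.float64(349.47))
tip 228 (np.float64(344.36), np.float64(355.04), np.float64(349.7))
tip 230 (np.float64(350.61), np.float64(355.34), np.float64(352.97))
tip 232 (np.float64(344.63), np.float64(349.84), np.float64(347.23))
tip 234 (np.float64(344.83), np.float64(355.55), np.float64(350.19))
tip 236 (np.float64(344.97), np.float64(355.67), np.float64(350.32))
tip 238 (np.float64(345.26), np.float64(355.75), np.float64(350.51))
tip 240 (np.float64(345.52), np.float64(356.02), np.float64(350.77))
tip 242 (np.float64(345.62), np.float64(356.24), np.float64(350.93))
tip 244 (np.float64(345.81), np.float64(356.5), np.float64(351.16))
tip 246 (335, np.float64(356.67), np.float64(345.83))
```

```bash
cat > l.py <<'E'
from e import *
def bp(n,px,z):
    V=np.array(C[n]["view"]);u=cv2.undistortPoints(np.array([[px]],float),np.array(C[n]["mtx"]),np.array(C[n]["D"]))[0,0]
    d=V[:3,:3].T@[u[0],u[1],1];o=-V[:3,:3].T@V[:3,3];return o+d*(z-o[2])/d[2]
def line(im,rows,lo,hi,z):
    P=np.array([bp("top",(ext(im,y,lo,hi,140)[2],y),z) for y in rows]);k=np.polyfit(P[:,0],P[:,1],1);print("yaw",round(np.arctan(k[0]),4),"y at x=.43,.5165:",np.round(np.polyval(k,[.43,.5165]),4),"rms",np.std(P[:,1]-np.polyval(k,P[:,0])).round(5));return k
if __name__=="__main__":
    k=line(t0,[160,163,166,169,172,184,187,190,193,196,199,202,205,208,211,214],408,445,.266)
    h=line(t4,[224,226,228,234,236,238,240,242,244],335,365,.2857)
    for nm,c in(("bare cap",(345.9,153)),("twin cap",(427.9,149))):print(nm,np.round(bp("top",c,.308),4))
    a=np.arctan(k[0]);print("wanted bare line y at .43:",np.polyval(k,.43)+.17/np.cos(a))
    print("side heel corners x (y=.066):",[bp("top",q,.2937)[:2].round(4) for q in((345.3,245.3),(356.7,244.5))])
E
python3 l.py
```

```text
yaw 0.0489 y at x=.43,.5165: [-0.1194 -0.1152] rms 0.00155
yaw 0.0659 y at x=.43,.5165: [0.0547 0.0604] rms 0.0001
bare cap [0.5266 0.0573 0.308 ]
twin cap [ 0.5323 -0.1132  0.308 ]
wanted bare line y at .43: 0.05075325214502445
side heel corners x (y=.066): [array([0.3374, 0.0621]), array([0.3386, 0.0385])]
```

```bash
python3 - <<'E'
from l import *
P=[]
for y in range(159,216):
    l,h,m=ext(t0,y,408,445,140)
    if 9.2<h-l<10.8:P.append(bp("top",(m,y),.266))
P=np.array(P);print(len(P))
for _ in range(3):
    k=np.polyfit(P[:,0],P[:,1],1);e=P[:,1]-np.polyval(k,P[:,0]);P=P[abs(e)<2.0*e.std()]
a=np.arctan(k[0]);print(a,e.std(),np.polyval(k,[.43,.5165])+.17/np.cos(a))
V=np.array(C["side"]["view"])
f=lambda z,px:bp("side",px,z)
print(f(.2857,(246.4,124.5)),f(.2297,(247,147.4)))
E
python3 conv.py 0.43 0.0508 0.2515 0.055
```

```text
52
0.05868301924991113 0.0002549723744609806 [0.05019548 0.0552774 ]
[0.47414472 0.06404948 0.2857    ] [0.47345349 0.06654635 0.2297    ]
t 7.35 pos [0.43   0.0547 0.2526] rpy [-3.1408e+00 -6.0000e-04  6.1400e-02] F [ 0.6  0.8 -2.7] w 0.251
tx,ty,tz [-0.3  3.9  1.1] turn 0.0064
```

```bash

python3 -m creep '[{"claw":0.1,"tx":0,"ty":4.2,"tz":0.5,"turn":0.008},{"claw":0.1,"tx":10,"ty":4.2,"tz":0.5,"turn":0.008},{"claw":0.1,"tx":20,"ty":4.2,"tz":0.5,"turn":0.008},{"claw":0.1,"tx":20,"ty":4.2,"tz":0.5,"turn":0.008},{"claw":0.1,"tx":20,"ty":4.2,"tz":0.5,"turn":0.008}]'
python3 - <<'E'
from l import *
a=cams.get_image("top")[:,:,::-1].copy();b=cams.get_image("side")
h=line(a,range(217,235,2),335,365,.2857)
cv2.imwrite("pics/t5.png",a);cv2.imwrite("pics/s5.png",b[:,:,::-1])
cv2.imwrite("pics/m5.png",np.hstack([cv2.resize(b[75:165,210:280,::-1],(466,600),interpolation=cv2.INTER_CUBIC),cv2.resize(a[130:240,325:385],(327,600),interpolation=cv2.INTER_CUBIC)]))
E
python3 conv.py 0.472 0.0529 0.252 0.055
```

```text
t: 7.85
eef_pos: [0.4503, 0.0496, 0.2516]
orientation: [-3.141, 0.001, 0.05]
ft_force: [0.5, 0.7, -2.9]
width: 0.251
gripper_force: 79.9
yaw -0.0037 y at x=.43,.5165: [0.0453 0.045 ] rms 0.00207
t 7.95 pos [0.4499 0.0494 0.2516] rpy [-3.1416e+00  7.0000e-04  4.9400e-02] F [-0.  -0.5 -3. ] w 0.248
tx,ty,tz [22.3 -2.4 -0.4] turn -0.0056
```

View pics/m5.png

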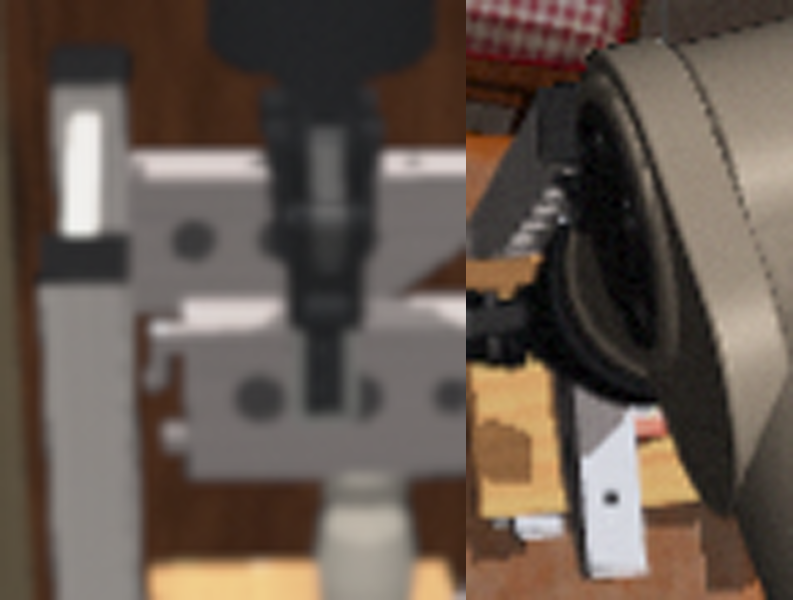

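```bash
python3 - <<'E'
from l import *
a=cv2.imread("pics/t5.png");P=[]
for y in range(212,236):
    l,h,m=ext(a,y,340,365,140)
    if 10.2<h-l<11.3:P.append(bp("top",(m,y),.2857))
P=np.array(P)
for _ in range(3):
    k=np.polyfit(P[:,0],P[:,1],1);e=P[:,1]-np.polyval(k,P[:,0]);P=P[abs(e)<=2.0*e.std()]
print(len(P),np.arctan(k[0]),e.std(),np.polyval(k,[.38,.45,.5165]))
E
```

```text
14 0.03813134283462455 8.592302576537278e-05 [0.04626163 0.04893212 0.05146909]
```

```bash

python3 -m creep '[{"claw":0.1,"tx":0,"ty":-2.3,"tz":0,"turn":-0.008},{"claw":0.1,"tx":0,"ty":-2.3,"tz":0,"turn":-0.008},{"claw":0.1,"tx":5,"ty":-2.3,"tz":0,"turn":-0.008},{"claw":0.1,"tx":11,"ty":-2.3,"tz":0,"turn":-0.008},{"claw":0.1,"tx":11,"ty":-2.3,"tz":0,"turn":-0.008}]'
python3 - <<'E'
from l import *
a=cams.get_image("top")[:,:,::-1].copy();P=[]
for y in range(206,236):
    l,h,m=ext(a,y,338,365,140)
    if 10.2<h-l<11.3:P.append(bp("top",(m,y),.2857))
P=np.array(P)
for _ in range(3):
    k=np.polyfit(P[:,0],P[:,1],1);e=P[:,1]-np.polyval(k,P[:,0]);P=P[abs(e)<=2.0*e.std()]
print(len(P),np.arctan(k[0]),e.std(),P.mean(0))
E
python3 conv.py 0.472 0.0529 0.252 0.058
```

```text
t: 8.45
eef_pos: [0.462, 0.0522, 0.2519]
orientation: [-3.141, -0.001, 0.057]
ft_force: [-0.8, 0.4, -3.5]
width: 0.244
gripper_force: 79.9
19 0.056234974193522226 0.00026490465161775855 [0.39328947 0.04838794 0.2857    ]
t 8.5 pos [0.4614 0.0522 0.2518] rpy [-3.1413  0.      0.0573] F [-0.6 -0.1 -3.1] w 0.247
tx,ty,tz [10.6 -0.1 -0.2] turn -0.0007
```

```bash

python3 -m creep '[{"claw":0.1,"tx":4,"ty":0,"tz":0,"turn":0},{"claw":0.1,"tx":8,"ty":0,"tz":0,"turn":0},{"claw":0.1,"tx":8,"ty":0,"tz":0,"turn":0}]'
python3 -m creep '[{"claw":0.1,"tx":1.5,"ty":0,"tz":0,"turn":0},{"claw":0.1,"tx":1.5,"ty":0,"tz":0,"turn":0}]'
python3 -m creep '[{"claw":0.1,"tx":1.5,"ty":0,"tz":0,"turn":0},{"claw":0.1,"tx":1.5,"ty":0,"tz":0,"turn":0}]'
```

```text
t: 8.8
eef_pos: [0.4696, 0.0527, 0.2518]
orientation: [-3.141, -0.0, 0.057]
ft_force: [-0.0, -0.3, -2.6]
width: 0.25
gripper_force: 79.9
t: 9.0
eef_pos: [0.4704, 0.0527, 0.2517]
orientation: [3.141, 0.0, 0.057]
ft_force: [-0.2, 0.3, -2.0]
width: 0.243
gripper_force: 79.9
t: 9.2
eef_pos: [0.4704, 0.0527, 0.2512]
orientation: [3.141, 0.004, 0.057]
ft_force: [-4.7, -0.6, -1.9]
width: 0.249
gripper_force: 79.9
```

```bash

python3 -m creep '[{"claw":0.1,"tx":-1.5,"ty":0,"tz":2,"turn":0},{"claw":0.1,"tx":-1.5,"ty":0,"tz":5,"turn":0},{"claw":0.1,"tx":-1.5,"ty":0,"tz":7,"turn":0},{"claw":0.1,"tx":-1.5,"ty":0,"tz":7,"turn":0}]'
python3 -m creep '[{"claw":0.1,"tx":0,"ty":0,"tz":1.5,"turn":0},{"claw":0.1,"tx":0,"ty":0,"tz":1.5,"turn":0}]'
```

```text
t: 9.6
eef_pos: [0.4705, 0.0527, 0.2444]
orientation: [3.142, 0.0, 0.057]
ft_force: [-0.8, -0.0, -3.0]
width: 0.25
gripper_force: 79.9
t: 9.8
eef_pos: [0.4705, 0.0527, 0.2432]
orientation: [3.142, -0.0, 0.057]
ft_force: [-2.4, -0.8, -3.9]
width: 0.247
gripper_force: 79.9
```

```bash

python3 -m creep '[{"claw":0.1,"tx":0,"ty":0,"tz":1,"turn":0},{"claw":0.1,"tx":0,"ty":0,"tz":1,"turn":0}]'
python3 -m creep '[{"claw":0.1,"tx":0,"ty":0,"tz":1,"turn":0},{"claw":0.1,"tx":0,"ty":0,"tz":1,"turn":0}]'
python3 - <<'E'
from l import *
b=cams.get_image("side");cv2.imwrite("pics/s6.png",b[:,:,::-1])
cv2.imwrite("pics/m6.png",cv2.resize(b[75:180,210:310,::-1],(571,600),interpolation=cv2.INTER_CUBIC))
E
```

```text
t: 10.0
eef_pos: [0.4705, 0.0527, 0.2427]
orientation: [3.141, -0.0, 0.057]
ft_force: [-3.7, -0.2, 0.9]
width: 0.245
gripper_force: 80.5
t: 10.2
eef_pos: [0.4704, 0.0528, 0.2423]
orientation: [3.141, -0.0, 0.057]
ft_force: [-7.1, -1.4, 4.2]
width: 0.25
gripper_force: 81.2
```

View pics/m6.png

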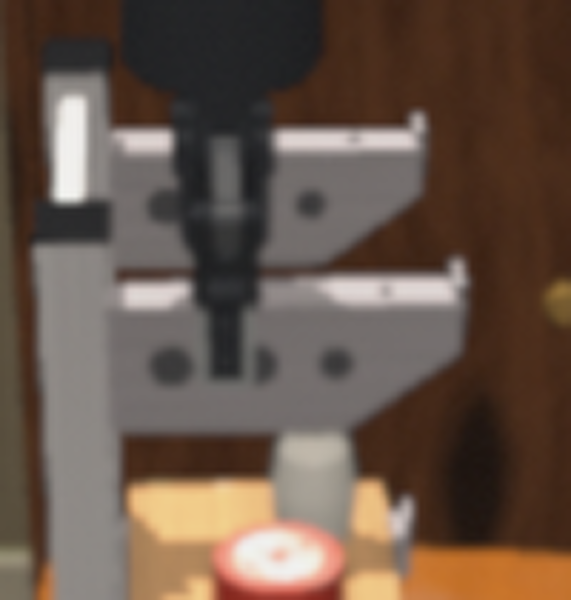

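```bash

python3 -m creep '[{"claw":0.1,"tx":0,"ty":0,"tz":-0.7,"turn":0},{"claw":0.1,"tx":0,"ty":0,"tz":-0.7,"turn":0}]' 20
python3 -m creep '[{"claw":0.45,"tx":0,"ty":0,"tz":-0.7,"turn":0},{"claw":0.5,"tx":0,"ty":0,"tz":-0.7,"turn":0},{"claw":0.55,"tx":0,"ty":0,"tz":-0.7,"turn":0},{"claw":0.55,"tx":0,"ty":0,"tz":-0.7,"turn":0},{"claw":0.55,"tx":0,"ty":0,"tz":-0.7,"turn":0}]'
python3 -m creep '[{"claw":0.55,"tx":0,"ty":0,"tz":0,"turn":0},{"claw":0.55,"tx":0,"ty":0,"tz":0,"turn":0},{"claw":0.55,"tx":0,"ty":0,"tz":0,"turn":0},{"claw":0.55,"tx":0,"ty":0,"tz":0,"turn":0},{"claw":0.55,"tx":0,"ty":0,"tz":0,"turn":0}]'
python3 - <<'E'
from l import *
b=cams.get_image("side");cv2.imwrite("pics/s7.png",b[:,:,::-1])
cv2.imwrite("pics/m7.png",cv2.resize(b[75:180,210:310,::-1],(571,600),interpolation=cv2.INTER_CUBIC))
E
```

```text
t: 10.45
eef_pos: [0.4705, 0.0528, 0.2426]
orientation: [3.141, -0.0, 0.057]
ft_force: [-5.8, -1.1, 4.5]
width: 0.248
gripper_force: 80.7
t: 10.95
eef_pos: [0.4706, 0.0528, 0.2426]
orientation: [-3.142, -0.0, 0.057]
ft_force: [-0.5, 0.3, 0.0]
width: 0.547
gripper_force: 0.0
t: 11.45
eef_pos: [0.4704, 0.0527, 0.2427]
orientation: [3.141, -0.0, 0.057]
ft_force: [0.4, -0.7, -0.1]
width: 0.554
gripper_force: 0.0
```

View pics/m7.png

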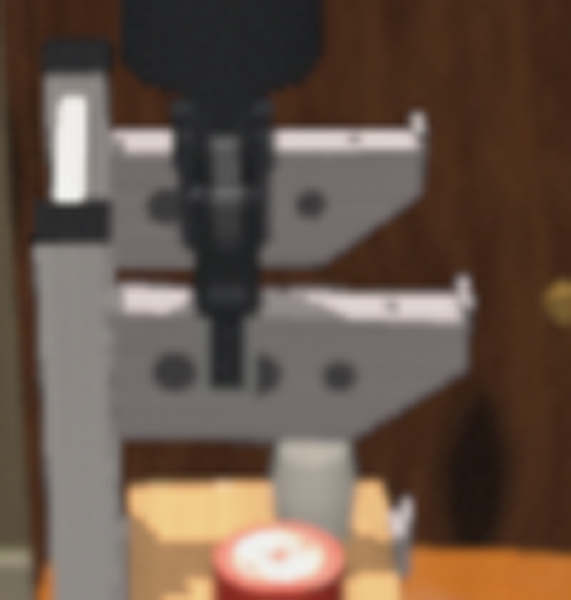

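```bash

python3 -m creep '[{"claw":0.55,"tx":0,"ty":0,"tz":-20,"turn":0},{"claw":0.55,"tx":0,"ty":0,"tz":-60,"turn":0},{"claw":0.55,"tx":0,"ty":0,"tz":-70,"turn":0},{"claw":0,"tx":18,"ty":0,"tz":-70,"turn":0},{"claw":0,"tx":18,"ty":0,"tz":-70,"turn":0}]'
python3 -m creep '[{"claw":0,"tx":0,"ty":0,"tz":0,"turn":0},{"claw":0,"tx":0,"ty":0,"tz":10,"turn":0},{"claw":0,"tx":0,"ty":0,"tz":22,"turn":0},{"claw":0,"tx":0,"ty":0,"tz":28,"turn":0},{"claw":0,"tx":0,"ty":0,"tz":28,"turn":0}]'
```

```text
t: 12.0
eef_pos: [0.4897, 0.0537, 0.3128]
orientation: [-3.141, -0.002, 0.057]
ft_force: [-0.1, -0.3, -0.3]
width: 0.222
gripper_force: 0.0
t: 12.5
eef_pos: [0.4872, 0.0535, 0.2829]
orientation: [3.141, 0.003, 0.057]
ft_force: [-1.0, -0.6, -0.1]
width: -0.0
gripper_force: 0.0
```

```bash
for i in 1; do
python3 -m creep '[{"claw":0,"tx":0,"ty":0,"tz":4,"turn":0},{"claw":0,"tx":0,"ty":0,"tz":6,"turn":0},{"claw":0,"tx":0,"ty":0,"tz":6,"turn":0}]'
python3 -m creep '[{"claw":0,"tx":0,"ty":0,"tz":2,"turn":0},{"claw":0,"tx":0,"ty":0,"tz":2,"turn":0}]'
python3 -m creep '[{"claw":0,"tx":0,"ty":0,"tz":2,"turn":0},{"claw":0,"tx":0,"ty":0,"tz":2,"turn":0}]'; done
```

```text
t: 12.8
eef_pos: [0.4883, 0.0537, 0.2785]
orientation: [3.141, 0.0, 0.057]
ft_force: [-0.1, 0.7, 1.3]
width: -0.002
gripper_force: 0.0
t: 13.0
eef_pos: [0.4884, 0.0537, 0.2766]
orientation: [3.141, 0.0, 0.057]
ft_force: [0.4, -0.7, 0.8]
width: -0.002
gripper_force: 0.0
t: 13.2
eef_pos: [0.4883, 0.0537, 0.2745]
orientation: [3.141, 0.0, 0.057]
ft_force: [0.0, 0.3, 0.2]
width: 0.002
gripper_force: 0.0
```

```bash
for i in 1; do
python3 -m creep '[{"claw":0,"tx":0,"ty":0,"tz":2,"turn":0},{"claw":0,"tx":0,"ty":0,"tz":2,"turn":0}]'|sed -n '1,4p'
python3 -m creep '[{"claw":0,"tx":0,"ty":0,"tz":2,"turn":0},{"claw":0,"tx":0,"ty":0,"tz":2,"turn":0}]'|sed -n '1,4p'
python3 -m creep '[{"claw":0,"tx":0,"ty":0,"tz":2,"turn":0},{"claw":0,"tx":0,"ty":0,"tz":2,"turn":0}]'|sed -n '1,4p'; done
```

```text
t: 13.4
eef_pos: [0.4885, 0.0538, 0.273]
orientation: [3.141, -0.0, 0.057]
ft_force: [-1.3, -0.6, 2.2]
t: 13.6
eef_pos: [0.4887, 0.0539, 0.2717]
orientation: [3.141, -0.001, 0.057]
ft_force: [-1.2, -0.7, 5.7]
t: 13.8
eef_pos: [0.4888, 0.0539, 0.269]
orientation: [3.141, -0.001, 0.057]
ft_force: [0.6, 0.2, 1.5]
```

```bash
for i in 1; do
python3 -m creep '[{"claw":0,"tx":0,"ty":0,"tz":1.5,"turn":0},{"claw":0,"tx":0,"ty":0,"tz":1.5,"turn":0}]'|sed -n '1,4p'
python3 -m creep '[{"claw":0,"tx":0,"ty":0,"tz":1.5,"turn":0},{"claw":0,"tx":0,"ty":0,"tz":1.5,"turn":0}]'|sed -n '1,4p'
python3 -m creep '[{"claw":0,"tx":0,"ty":0,"tz":1,"turn":0},{"claw":0,"tx":0,"ty":0,"tz":1,"turn":0}]'|sed -n '1,4p'; done
```

```text
t: 14.0
eef_pos: [0.488, 0.0536, 0.2665]
orientation: [3.141, 0.001, 0.057]
ft_force: [-0.5, 0.8, -0.4]
t: 14.2
eef_pos: [0.4883, 0.0537, 0.2655]
orientation: [3.141, 0.0, 0.057]
ft_force: [-0.2, 0.6, 0.8]
t: 14.4
eef_pos: [0.4883, 0.0538, 0.2653]
orientation: [3.141, 0.0, 0.057]
ft_force: [-1.9, -0.5, 4.5]
```

```bash

python3 -m creep '[{"claw":0,"tx":0,"ty":0,"tz":1,"turn":0},{"claw":0,"tx":0,"ty":0,"tz":1,"turn":0}]'|sed -n '1,4p'
python3 -m creep '[{"claw":0,"tx":0,"ty":0,"tz":-10,"turn":0},{"claw":0,"tx":0,"ty":0,"tz":-50,"turn":0},{"claw":0,"tx":0,"ty":0,"tz":-100,"turn":0},{"claw":0,"tx":0,"ty":-50,"tz":-130,"turn":0},{"claw":0,"tx":0,"ty":-90,"tz":-130,"turn":0}]'
python3 -m creep '[{"claw":0,"tx":0,"ty":-50,"tz":0,"turn":0},{"claw":0,"tx":0,"ty":-100,"tz":0,"turn":0},{"claw":0,"tx":0,"ty":-100,"tz":0,"turn":0},{"claw":0,"tx":0,"ty":-100,"tz":0,"turn":0}]'
python3 - <<'E'
from l import *
a=cams.get_image("top");b=cams.get_image("side")
cv2.imwrite("pics/m8.png",np.hstack([cv2.resize(b[75:235,200:306,::-1],(397,600),interpolation=cv2.INTER_CUBIC),cv2.resize(a[130:290,335:442,::-1],(401,600),interpolation=cv2.INTER_CUBIC)]))
E
```

```text
t: 14.6
eef_pos: [0.4883, 0.0538, 0.2651]
orientation: [3.141, -0.0, 0.057]
ft_force: [-4.0, 0.3, 9.2]
t: 15.1
eef_pos: [0.4855, 0.1437, 0.398]
orientation: [-3.141, -0.008, 0.052]
ft_force: [-0.1, 1.0, -0.8]
width: 0.004
gripper_force: 0.0
t: 15.5
eef_pos: [0.477, 0.2446, 0.3935]
orientation: [3.142, 0.0, 0.061]
ft_force: [0.7, -1.4, -0.0]
width: -0.001
gripper_force: 0.0
```

View pics/m8.png

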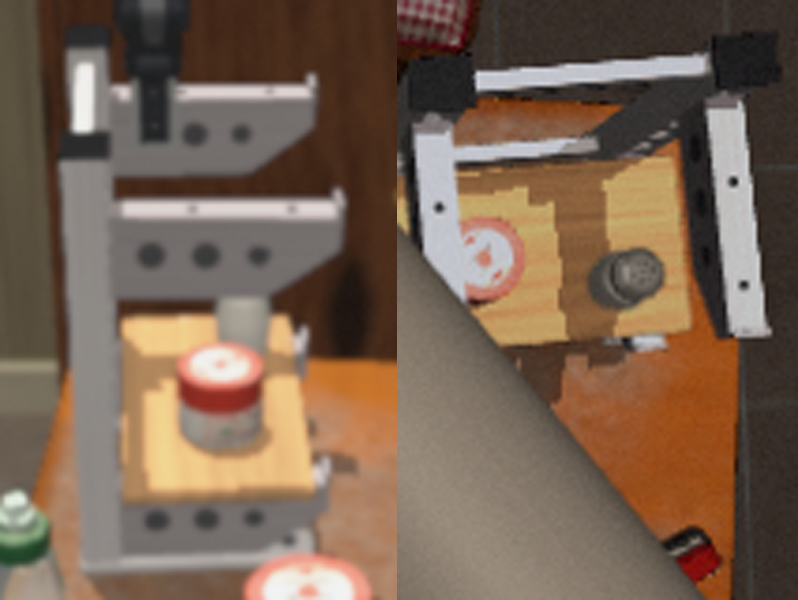

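The bracket sits level and parallel with the twin. Its heel is at (112,205) in the side crop, against the face. The jars are undisturbed and the robot is clear, so I'm handing in.

```bash
python3 -c "
from plant import order;print(order.hand_in())"
```

```text
the job is handed in; nothing more can be done
None
```

The bracket was hooked in and let go so it hung by itself, then pressed home; the last picture shows it level with its twin and the shelf jars in place, and I handed it in at about 15.6 s (the verdict was not shown).

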